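# Refit the parts of an opened tablet

### The arm

A 6-joint arm with a two-finger parallel gripper is mounted at the origin on the work surface. World frame = base frame: x ahead of the robot, y to its left, z up, the work surface at z = 0. Lengths are in mm, angles in degrees, forces in N, time in s.
With the tool pointing down it reaches from about 350 to 850 mm from the base axis. Payload 8.1 kg.
Tool frame: the origin (TCP) lies at the centre of the arm's flange, where the gripper is bolted on; the fingertips stand 173 mm ahead of it and the grasp point (between the pads) lies 155 mm ahead of it; z points along the fingers, y is the line along which they close (so a half turn about z gives the same grasp; the last joint's range is limited). The gripper opens to 85 mm and grips with 20 to 120 N. Pads are 22 mm wide; open, the fingers measure 114 mm over their backs; the gripper's body (76 mm by 85 mm) begins 54 mm behind the grasp point. The pads swing forward as they close: fully open they stand 13 mm farther back than shut.
Start: joints at [-82.128, 7.471, 85.268, -0, 87.261, -4.893], TCP at [132.597, -585.171, 404.692] pointing down, gripper open.
Joint ranges: [-169.43, 169.43], [-51.17, 129.36], [1.28, 143.12], [-76.62, 256.62], [0, 156.53], [-152.29, 152.29]. Speed limits (degrees/s): [136.94, 136.94, 159.86, 180, 180, 180].

### API

Orientations are given as [roll, pitch, yaw] about the fixed x, y, z axes, in that order (R = Rz(yaw) Ry(pitch) Rx(roll)).
In Python, from bench import * gives the robot as it stands.
- The arm moves only by the shell command python3 -m jog 'ROWS' [FORCE]. ROWS is text: rows parted by semicolons, each of 7 numbers parted by spaces: the shift along the tool's x, y, z scaled (see below), then the turn, a rotation vector about the tool's x, y, z scaled (see below), then the closure, from -1 (fully open) to 1 (shut). In form: tx ty tz wx wy wz hand; .... A call has 1 to 5 rows; each row shifts and turns the commanded pose from where the row before left it, along the tool's axes as they then stand; what a row does not reach is not made up. The controller multiplies each number of a shift by 0.1 m and each number of a turn by 60 degrees. A row lasts 1/8 s, in which the tool goes at most 62.5 mm and 10.7 degrees, less where a joint would pass 70% of its speed; a pose out of reach is approached as far as the arm can. A call with a number of a shift or a turn outside -1 to 1 is refused whole. A call with a gripper value outside its range is refused whole. The fingers move at their own pace and stop on an object; FORCE is the grip in N (left out, the last holds). Time passes only in rows, so rows that do not move let the fingers close. It gives the time, the measured TCP pose, the force, the opening and the grip force at its end, in the units of the state.
- sense(): the state, without advancing time (a new reading comes with each control period).
- snapshot(name): name is "side" or "top" or "wrist"; returns a dict with "img" (400x640x3 uint8, red, green, blue), "fx", "fy", "cx", "cy" (pixels), "dist" ([k1, k2, p1, p2, k3] as OpenCV has them; the pictures are not rectified), "extrinsics" (4x4, takes a point from camera to world coordinates). Camera axes: x right, y down, z forward; pixel columns grow to the right and rows downward; lengths in mm; the calibration is good to about 2 mm. A picture is of the moment at which its call begins. There is no depth.
- hand_in(): hands the job in; it is judged then, once.
The state is a dict: "time": time; "joint_pos": joint angles; "qd": joint speeds; "joint_efforts": joint torques, N m; "tool_pos": TCP position; "tcp_rot": TCP orientation; "ft_force": force on the tool from outside, world axes, zero at the start; "wrist_torque": the same for the moment, N m; "finger_gap": finger opening in mm; "grip_force": force on a finger pad.
Only numpy, scipy, OpenCV 4.12 (cv2) and the standard library are available. Lean on these libraries where they do the work, as an engineer would, in place of code of your own. Each camera call takes 0.05 s, during which the arm holds its last target. There are 200 camera calls.

### The job

Put the five loose parts back into the open tablet case, flat and square with it: the battery cell on the pale adhesive pad, covering it; the long circuit board lengthwise behind the cell (on the side away from the robot), centred on the cell and midway between it and the far wall, with the steel shield cover on top of the middle of the board, lying the same way as the board. The speaker goes midway between the cell and the socket block, its long side parallel to the cell's long side, and the round motor midway between the cell and the camera module, so that camera, motor, cell, speaker and socket form one straight row. Leave the screw pot where it is.

Things in the scene. Friction and masses are not known exactly. Their poses are not given: they have to be found in the camera images.
- case: Open tablet back case, pale grey shallow tray, fixed to the bench: 200 (x) x 300 (y) x 16 mm high, walls 3 mm, floor 3 mm thick (inner floor 3 mm above the origin). Origin at the centre of the underside; x along the short side (away from the robot, within 0.3 rad), y along the long side. Inner faces of the long walls at x = +-97 mm, of the end walls at y = +-147 mm. The pale adhesive pad (flat, 84 x 60 mm, long side along x) is centred at x = -35, y = 0 mm.
- camera: Camera module, fixed on the case floor at one end of the case: square black block 26 x 26 x 6 mm with a round steel lens on top (9 mm high in all). Origin at the centre of its underside, at x = -35, y = +120 or -120 mm in the case's frame: it and the socket block change ends from start to start.
- port: Socket block, fixed on the case floor at the other end: dark circuit plate 50 (along case x) x 24 mm, 4 mm high, with a steel socket 34 x 14 mm on it (8 mm high in all). Origin at the centre of its underside, at x = -35, y = -120 or +120 mm in the case's frame.
- cell: Loose battery cell: flat slab 84 (x) x 60 (y) x 7 mm, silver face in a black edge, about 110 g. Origin at the centre of its underside, z up.
- board: Loose circuit board: dark green strip 26 (x) x 120 (y) x 6 mm with a gold outline (24 x 42 mm) round its middle where the shield cover goes; top flat, apart from flat chips (look only) towards the ends. Origin at the centre of its underside, z up. About 40 g.
- shield: Loose steel shield cover: plain bright block 22 (x) x 40 (y) x 7 mm with three small dark dots along its length. Origin at the centre of its underside, z up. About 20 g.
- speaker: Loose speaker: black block 48 (x) x 34 (y) x 9 mm with a grey grille on top. Origin at the centre of its underside, z up. About 30 g.
- motor: Loose vibration motor: round steel disc, 32 mm diameter, 8 mm high. Origin at the centre of its underside, z up. About 20 g.
- pot: Bystander: open white screw pot, 52 mm diameter, 34 mm high, loose, to the robot's right of the parts. Origin at the centre of its underside.

How it is judged (in metres and radians):
At the end, for the whole second after the job is handed in: Within 12 mm and 0.2 rad: cell on pad, board behind it; shield on mid-board within 8 mm across, 12 along, 0.25 rad; speaker 37-65 mm from socket centre, motor 37-65 mm from camera, each within 15 mm of the row, speaker within 0.25 rad; all flat, released, at rest (x of cell in the frame of case between -0.047 and -0.023 m and y of cell in the frame of case between -0.012 and 0.012 m and angle between the x axis of cell and the x axis of case, either way round below 0.2 rad and x of board in the frame of case between 0.04 and 0.064 m and y of board in the frame of case between -0.012 and 0.012 m and angle between the y axis of board and the y axis of case, either way round below 0.2 rad and x of shield in the frame of board between -0.008 and 0.008 m and y of shield in the frame of board between -0.012 and 0.012 m and z of shield in the frame of board between 0.004 and 0.008 m and angle between the y axis of shield and the y axis of board, either way round below 0.25 rad and x of speaker in the frame of case between -0.05 and -0.02 m and horizontal distance between speaker and port between 0.037 and 0.065 m and x of motor in the frame of case between -0.05 and -0.02 m and horizontal distance between motor and camera between 0.037 and 0.065 m and angle between the x axis of speaker and the x axis of case, either way round below 0.25 rad and z of cell in the frame of case between 0.001 and 0.006 m and z of board in the frame of case between 0.001 and 0.006 m and z of speaker in the frame of case between 0.001 and 0.006 m and z of motor in the frame of case between 0.001 and 0.006 m and angle between each of cell, board, shield, speaker, motor's own z axis and vertical below 0.08 rad and linear speed of each of cell, board, shield, speaker, motor below 0.01 m/s and angular speed of each of cell, board, shield, speaker, motor below 0.2 rad/s); the robot touches nothing.
It fails at once if the screw pot is moved by more than 20 mm (distance of pot from where it was at the start of the episode above 0.02 m).
It also fails if it takes over 115 s, if anything falls off the work surface, if the arm or the gripper's body presses on something with over 40 N, if the wrist force passes 120 N, or if a joint passes its speed limit or range.

## Working session

There is one attempt and no reset: what is moved stays moved. The work goes in short steps, Python scripts to look and compute and a shell command to move; the robot and the scene stay as the last step left them, time stands still between calls to the robot, and variables do not carry over. Pictures are saved under pics/ and viewed, at most 14 in all, crops included, and the job is handed in when it is done.

```bash
mkdir -p pics; ls
python3 - <<'E'
from bench import *
import cv2
s=sense();print(s)
for n in("top","side","wrist"):
    d=snapshot(n);cv2.imwrite(f"pics/{n}0.png",d["img"][:,:,::-1])
    print(n,d["fx"],d["fy"],d["cx"],d["cy"],d["dist"]);print(d["extrinsics"])
E
```

```text
pics
{'time': 0.0, 'joint_pos': array([-8.21279867e+01,  7.51455271e+00,  8.53301107e+01,  5.02371384e-04,
        8.72610802e+01, -4.89371122e+00]), 'qd': array([-0.0094495 , -0.0505539 , -0.00392485, -0.11055761, -0.08303284,
        0.01124842]), 'joint_efforts': array([-1.82962889e-03, -5.69400001e+01, -5.00547159e+01, -5.72093431e-04,
        1.43607278e-02,  1.17686452e-05]), 'tool_pos': array([ 132.56386499, -584.93398473,  403.64195429]), 'tcp_rot': array([-1.79894685e+02, -9.52065360e-03,  1.27656913e+01]), 'ft_force': array([-0.60897963, -0.30888155,  0.34282426]), 'wrist_torque': array([-0.00372682, -0.0139016 , -0.03335051]), 'grip_force': 0.0, 'finger_gap': 85.43641811743787}
top 441.5475075457548 441.5475075457548 322.4585008135056 201.04104010562648 [-0.115677  0.        0.        0.        0.      ]
[[ 1.39697607e-02 -9.97473952e-01  6.96459732e-02  3.98884754e+02]
 [-9.99853515e-01 -1.32462820e-02  1.08390042e-02 -3.47978930e+01]
 [-9.88907418e-03 -6.97871894e-02 -9.97512884e-01  1.50521636e+03]
 [ 0.00000000e+00  0.00000000e+00  0.00000000e+00  1.00000000e+00]]
side 389.6018403990818 389.6018403990818 319.77443590747345 196.89510742578054 [-0.0011024  0.         0.         0.         0.       ]
[[ 9.96842857e-01 -3.37424543e-02  7.18732626e-02  4.00370506e+02]
 [-7.82218825e-02 -5.72683515e-01  8.16036108e-01 -8.48391420e+02]
 [ 1.36255716e-02 -8.19081827e-01 -5.73514869e-01  6.23942960e+02]
 [ 0.00000000e+00  0.00000000e+00  0.00000000e+00  1.00000000e+00]]
wrist 295.5528910635448 295.5528910635448 316.5491320590753 198.94492596009974 [0.01100185 0.         0.         0.         0.        ]
[[ 2.19819779e-01 -9.40613601e-01 -2.58699282e-01  1.96983501e+02]
 [-9.75538516e-01 -2.12483874e-01 -5.63489714e-02 -5.70622072e+02]
 [-1.96681681e-03  2.64757732e-01 -9.64312955e-01  3.72984613e+02]
 [ 0.00000000e+00  0.00000000e+00  0.00000000e+00  1.00000000e+00]]
```

View pics/top0.png

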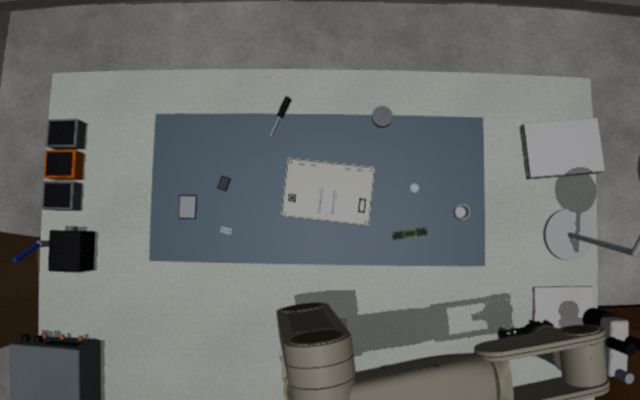

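View pics/side0.png

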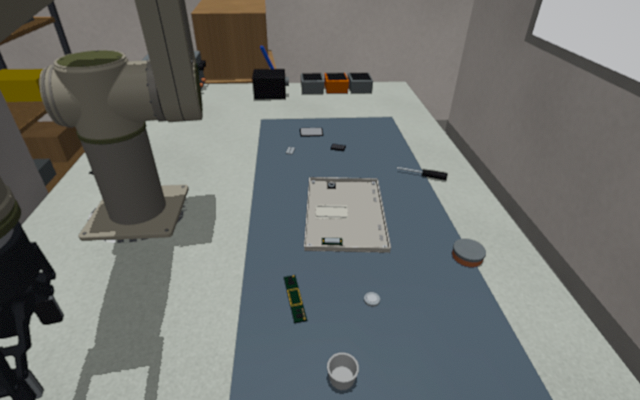

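The top view shows the case at (328,191), with the camera module on its left (292,198) and the socket on its right (362,205). Loose parts: cell (187,207), speaker (224,183), shield (226,230), motor (414,188), board (410,233). The pot is at (461,212). The side view agrees with this layout.

```bash
cat > h.py <<'E'
from bench import *
import cv2, numpy as np
def K(d): return np.array([[d["fx"],0,d["cx"]],[0,d["fy"],d["cy"]],[0,0,1]])
def w(d,px,z):
    p=np.asarray(px,float).reshape(-1,1,2)
    u=cv2.undistortPoints(p,K(d),np.array(d["dist"])).reshape(-1,2)
    T=np.array(d["extrinsics"]); r=np.c_[u,np.ones(len(u))]@T[:3,:3].T; o=T[:3,3]
    return (o+r*((z-o[2])/r[:,2:]))[:,:2]
def rect(d,mask,z,near=None):
    """largest blob (or nearest to px) -> world centre, sizes, long-axis angle (deg)"""
    c,_=cv2.findContours(mask.astype(np.uint8),cv2.RETR_EXTERNAL,cv2.CHAIN_APPROX_NONE)
    out=[]
    for k in c:
        if cv2.contourArea(k)<30: continue
        W=w(d,k,z).astype(np.float32); (cx,cy),(a,b),t=cv2.minAreaRect(W)
        if a<b: a,b,t=b,a,t+90
        out.append((np.round(k.reshape(-1,2).mean(0)),round(cx,1),round(cy,1),round(a,1),round(b,1),round((t+90)%180-90,1)))
    return out
E
python3 - <<'E'
from h import *
d=snapshot("top")
for n,p in dict(case=(328,191),cam=(292,198),port=(362,205),cell=(187,207),spk=(224,183),shield=(226,230),motor=(414,188),board=(410,233),pot=(461,212)).items(): print(n,w(d,[p],8).round())
E
```

```text
case [[538. -37.]]
cam [[512.  85.]]
port [[ 492. -153.]]
cell [[477. 448.]]
spk [[561. 321.]]
shield [[400. 309.]]
motor [[ 552. -331.]]
board [[ 399. -317.]]
pot [[ 472. -493.]]
```

```bash
python3 -m jog '.5 -.28 0 0 0 0 -1;.5 -.28 0 0 0 0 -1;.5 -.28 0 0 0 0 -1;.5 -.28 0 0 0 0 -1;.5 -.28 0 0 0 0 -1'; python3 -m jog '.5 -.28 0 0 0 0 -1;.5 -.28 0 0 0 0 -1;0 0 0 0 0 .147 -1;0 0 0 0 0 .147 -1;0 0 0 0 0 0 -1'
python3 - <<'E'
from h import *
d=snapshot("wrist");cv2.imwrite("pics/w1.png",d["img"][:,:,::-1]);print(sense()["tool_pos"],sense()["tcp_rot"])
import pickle;pickle.dump(d,open("w1.pkl","wb"))
E
```

```text
time: 0.82
tool_pos: [346.5, -391.9, 404.6]
tcp_rot: [180.0, -0.0, 12.7]
ft_force: [0.8, -0.3, 0.5]
finger_gap: 86.0
grip_force: 0.0
time: 1.45
tool_pos: [430.7, -316.4, 404.5]
tcp_rot: [-180.0, 0.0, -4.8]
ft_force: [0.3, -0.7, 0.1]
finger_gap: 85.4
grip_force: 0.0
[ 430.60895081 -316.62875517  404.51115379] [-1.79989521e+02  1.46502432e-02 -4.67885842e+00]
```

View pics/w1.png

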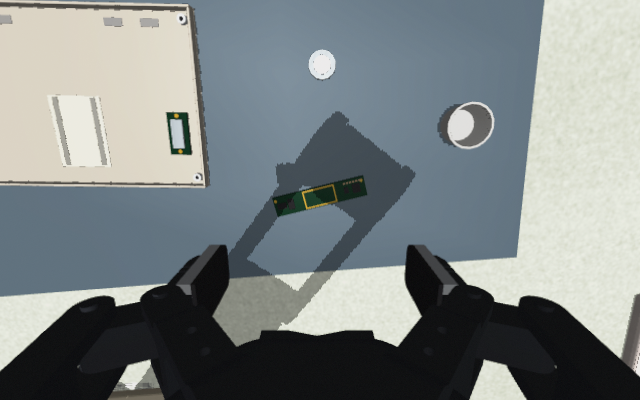

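The wrist view clearly shows the pad (80,130), socket (178,133), motor (321,65), board (320,196) and pot (467,125).

Run:
```python
from h import *
import pickle
d=pickle.load(open("w1.pkl","rb"));im=d["img"].astype(int);r,g,b=im[...,0],im[...,1],im[...,2]
Y,X=np.mgrid[:400,:640]
print(im[130,80],im[130,120],im[45,100],im[210,290],im[200,355],im[65,321],im[60,250])
gr=(((g>b+8)&((g>r+5)|(r>b+40)))&(Y<235))
k=np.ones((3,3),np.uint8)
gr=cv2.morphologyEx(gr.astype(np.uint8),cv2.MORPH_CLOSE,np.ones((7,7)))
print("board/port z6");[print(x) for x in rect(d,gr,6)]
print("port z7");[print(x) for x in rect(d,gr*(X<220),7)]
mo=(r>130)&(X>300)&(X<345)&(Y<90)
print("motor");[print(x) for x in rect(d,mo,8)]
pad=(r>200)&(r-b<18)&(Y>85)&(Y<175)&(X<115)&(X>40)
print("pad");[print(x) for x in rect(d,cv2.morphologyEx(pad.astype(np.uint8),cv2.MORPH_CLOSE,k),3)]
```

```text
[236 235 225] [221 215 198] [220 214 199] [26 56 39] [65 75 83] [236 235 235] [123 140 152]
board/port z6
(array([320., 196.]), 399.2, -317.5, 119.0, 26.2, -80.5)
(array([178., 133.]), 492.2, -153.8, 49.8, 24.4, -5.4)
port z7
(array([178., 133.]), 492.2, -154.3, 49.7, 24.3, -5.4)
motor
(array([322.,  64.]), 554.8, -333.1, 31.0, 30.7, 42.2)
pad
(array([ 79., 130.]), 503.9, -34.2, 84.5, 60.8, -5.4)
```

```bash
cat > d.py <<'E'
import sys
from bench import sense
import numpy as np
x,y,z,yaw=map(float,sys.argv[1:5]); s=sense(); p=s["tool_pos"]; Y=s["tcp_rot"][2]
for n,a in(("shift in present axes",Y),("in axes after turn",yaw)):
    t=np.radians(a); e=np.array([x,y])-p[:2]
    print(n,np.round([(e@[np.cos(t),np.sin(t)])/100,(e@[np.sin(t),-np.cos(t)])/100,(p[2]-z)/100],3))
print("turn wz",round(-((yaw-Y+180)%360-180)/60,3),"rows>=",round(abs((yaw-Y+180)%360-180)/10.6,1),"t",s["time"],"F",s["ft_force"].round(1),"gap",round(s["finger_gap"],1))
E
python3 -m jog '0 0 .2 0 0 -.174 -1;0 0 .2 0 0 -.174 -1;0 0 .2 0 0 -.174 -1;0 0 .2 0 0 -.174 -1;0 0 .2 0 0 -.174 -1' 40 | tail -0;python3 -m jog '0 0 .2 0 0 -.174 -1;0 0 .2 0 0 -.174 -1;0 0 .2 0 0 -.174 -1;0 0 0 0 0 -.174 -1;0 0 0 0 0 -.174 -1'; python3 d.py 399.2 -317.5 174.5 99.5
```

```text
time: 2.75
tool_pos: [430.2, -316.8, 244.2]
tcp_rot: [-180.0, -0.0, 100.1]
ft_force: [-0.1, -0.4, 0.3]
finger_gap: 85.0
grip_force: 0.0
shift in present axes [ 0.048 -0.307  0.697]
in axes after turn [ 0.045 -0.307  0.697]
turn wz 0.009 rows>= 0.1 t 2.75 F [-0.1 -0.4  0.3] gap 85.0Exception ignored on flushing sys.stdout:
BrokenPipeError: [Errno 32] Broken pipe
```

```bash
python3 -m jog '.045 -.307 .2 0 0 .01 -1;0 0 .25 0 0 0 -1;0 0 .245 0 0 0 -1;0 0 0 0 0 0 1;0 0 0 0 0 0 1' 40;python3 -m jog '0 0 0 0 0 0 1;0 0 0 0 0 0 1;0 0 0 0 0 0 1'
```

```text
time: 3.38
tool_pos: [399.8, -317.7, 176.0]
tcp_rot: [180.0, 0.0, 99.0]
ft_force: [-0.2, 0.4, -0.2]
finger_gap: 52.0
grip_force: 0.0
time: 3.75
tool_pos: [400.2, -317.9, 176.7]
tcp_rot: [179.9, 0.1, 99.0]
ft_force: [-0.4, 1.2, 6.1]
finger_gap: 24.0
grip_force: 39.1
```

```bash
python3 -m jog '0 0 -.4 0 0 0 1;0 0 -.4 0 0 0 1;0 0 0 0 0 0 1'; python3 d.py 590.5 -42.4 200 84.6
```

```text
time: 4.12
tool_pos: [401.1, -318.7, 259.8]
tcp_rot: [179.7, 0.4, 98.9]
ft_force: [0.1, 0.0, -0.9]
finger_gap: 23.6
grip_force: 39.3
shift in present axes [2.434 2.3   0.598]
in axes after turn [2.929 1.625 0.598]
turn wz 0.239 rows>= 1.4 t 4.125 F [ 0.1  0.  -0.9] gap 23.6
```

```bash
python3 -m jog '.406 .383 0 0 0 0 1;.406 .383 0 0 0 0 1;.406 .383 0 0 0 0 1;.406 .383 0 0 0 0 1;.406 .383 0 0 0 0 1';python3 -m jog '.406 .383 0 0 0 0 1;0 0 0 0 0 .12 1;0 0 0 0 0 .12 1;0 0 .3 0 0 0 1;0 0 0 0 0 0 1'; python3 d.py 590.5 -42.4 182 84.6
python3 - <<'E'
from h import *
d=snapshot("wrist");cv2.imwrite("pics/w2.png",d["img"][:,:,::-1])
E
```

```text
time: 4.75
tool_pos: [557.8, -85.3, 254.6]
tcp_rot: [-180.0, -0.0, 98.9]
ft_force: [1.1, -0.8, -1.1]
finger_gap: 23.9
grip_force: 39.3
time: 5.38
tool_pos: [587.1, -40.6, 221.9]
tcp_rot: [-179.6, -0.0, 84.6]
ft_force: [-1.0, 0.7, -0.3]
finger_gap: 24.0
grip_force: 39.4
shift in present axes [-0.014  0.036  0.399]
in axes after turn [-0.014  0.036  0.399]
turn wz -0.001 rows>= 0.0 t 5.375 F [-1.   0.7 -0.3] gap 24.0
```

View pics/w2.png

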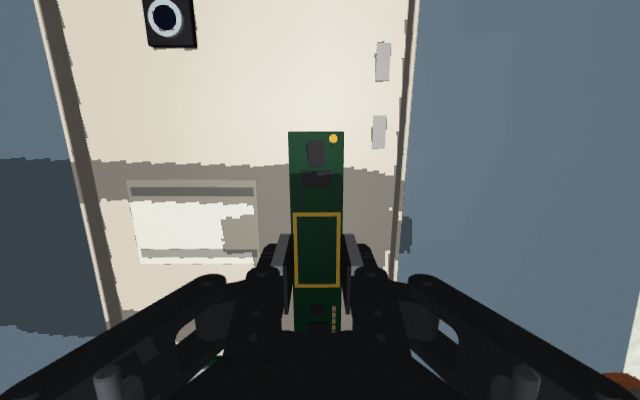

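The board is held squarely, with its gold outline at (317,250) between the pads. I'll lower and release it.

```bash
python3 -m jog '-.014 .036 .2 0 0 0 1;0 0 .15 0 0 0 1;0 0 .06 0 0 0 1;0 0 0 0 0 0 1' ; python3 -m jog '0 0 0 0 0 0 .1;0 0 0 0 0 0 .1;0 0 0 0 0 0 .1;0 0 -.3 0 0 0 .1;0 0 -.6 0 0 0 .1'; python3 d.py 477 448 240 84.6
python3 - <<'E'
from h import *
d=snapshot("wrist");cv2.imwrite("pics/w3.png",d["img"][:,:,::-1])
E
```

```text
time: 5.92
tool_pos: [591.9, -42.7, 183.3]
tcp_rot: [-179.9, -0.0, 84.5]
ft_force: [0.2, 0.8, -0.9]
finger_gap: 23.7
grip_force: 39.4
time: 6.55
tool_pos: [590.7, -42.5, 271.9]
tcp_rot: [-179.6, -0.0, 84.5]
ft_force: [1.7, 0.1, 0.5]
finger_gap: 38.4
grip_force: 0.0
shift in present axes [ 4.774 -1.6    0.319]
in axes after turn [ 4.776 -1.594  0.319]
turn wz -0.001 rows>= 0.0 t 6.55 F [1.7 0.1 0.5] gap 38.4
```

View pics/w3.png

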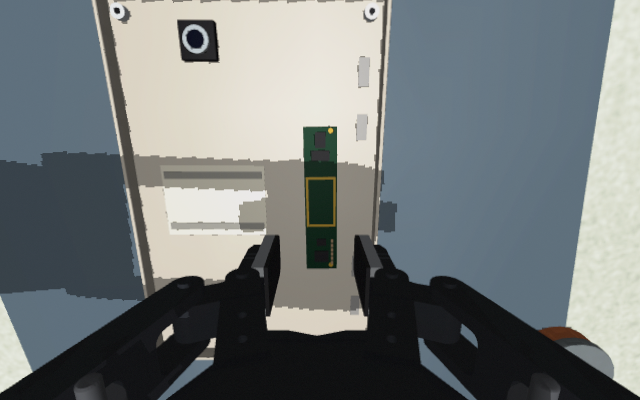

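The board lies flat behind the pad, at (320,198). Next is a look at the left-hand parts.

```bash
python3 -m jog '.48 -.247 -.22 0 0 0 -1;.48 -.247 -.22 0 0 0 -1;.48 -.247 -.22 0 0 0 -1;.48 -.247 -.22 0 0 0 -1;.48 -.247 -.22 0 0 0 -1' >/dev/null;python3 -m jog '.48 -.247 -.22 0 0 0 -1;0 0 0 0 0 0 -1'
python3 - <<'E'
from h import *
import pickle
d=snapshot("wrist");cv2.imwrite("pics/w4.png",d["img"][:,:,::-1]);pickle.dump(d,open("w4.pkl","wb"))
E
```

```text
time: 7.48
tool_pos: [471.2, 261.3, 409.0]
tcp_rot: [179.8, -0.2, 84.8]
ft_force: [1.0, -0.5, -0.2]
finger_gap: 85.4
grip_force: 0.0
```

View pics/w4.png

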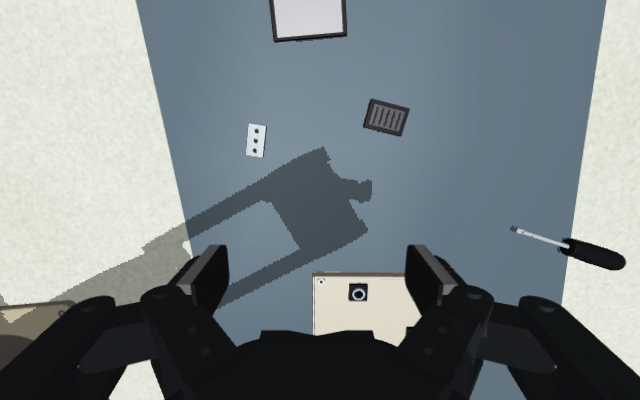

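The wrist view shows the speaker (386,117), shield (256,140) and camera module (358,293), with the cell cut off at the top (308,18). I'll shift left 80 mm and measure.

```bash
python3 -m jog '.4 0 0 0 0 0 -1;.4 0 0 0 0 0 -1;0 0 0 0 0 0 -1' | tail -4
cat > left.py <<'E'
from h import *
import pickle
d=snapshot("wrist");pickle.dump(d,open("w5.pkl","wb"));im=d["img"].astype(int);r,g,b=im[...,0],im[...,1],im[...,2]
cv2.imwrite("pics/w5.png",d["img"][:,:,::-1])
Y,X=np.mgrid[:400,:640]; roi=(Y<238)&(X>200)&(X<480)
dark=(im.max(2)<95)&(b-r<18)&roi; light=(r>150)&roi; neut=(abs(b-r)<14)&roi
k=np.ones((5,5),np.uint8)
for n,m,z in(("dark",dark,8),("light",light,7),("neutral",neut,7)):
    print(n);[print(x) for x in rect(d,cv2.morphologyEx(m.astype(np.uint8),cv2.MORPH_CLOSE,k),z)]
E
python3 left.py; python3 d.py 477 448 240 84.6
```

```text
tcp_rot: [-179.9, 0.0, 84.6]
ft_force: [0.1, -0.9, -0.6]
finger_gap: 85.6
grip_force: 0.0
dark
(array([316., 227.]), 470.6, 266.3, 25.2, 12.2, 31.0)
(array([363., 221.]), 532.9, 270.1, 28.1, 14.2, -15.4)
(array([280., 204.]), 427.8, 300.6, 24.5, 13.2, -64.0)
(array([364., 193.]), 542.3, 297.8, 106.5, 56.4, 52.0)
(array([304., 187.]), 458.2, 318.7, 81.1, 53.9, -70.3)
(array([308.,  80.]), 478.8, 445.6, 83.7, 61.1, -0.4)
light
(array([260., 210.]), 399.8, 298.0, 18.0, 16.9, 75.9)
(array([308.,  80.]), 478.9, 446.3, 73.9, 53.9, -0.5)
neutral
(array([259., 200.]), 401.1, 310.4, 40.5, 22.5, 75.6)
(array([383., 179.]), 560.9, 321.3, 49.3, 33.8, -19.4)
(array([308.,  80.]), 478.8, 446.1, 83.2, 59.8, -0.5)
shift in present axes [ 1.099 -0.139  1.649]
in axes after turn [ 1.099 -0.138  1.649]
turn wz -0.001 rows>= 0.0 t 7.95 F [-1.5 -0.2 -0.6] gap 85.4
```

View pics/w5.png

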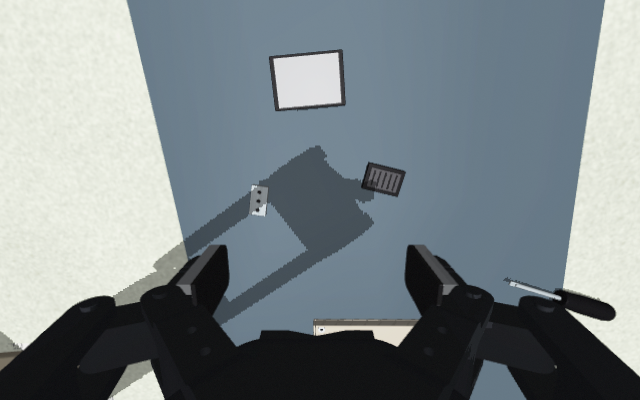

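Cell is at (308,80), speaker at (383,179) and shield at (259,200), all measured cleanly. The cell is next.

```bash
python3 -m jog '.54 -.06 .3 0 0 0 -1;.54 -.06 .3 0 0 0 -1;0 0 .2 0 0 -.176 -1;0 0 .2 0 0 -.176 -1;0 0 .2 0 0 -.176 -1' >/dev/null;python3 -m jog '0 0 .2 0 0 -.176 -1;0 0 .2 0 0 -.176 -1;0 0 0 0 0 -.176 -1;0 0 0 0 0 -.176 -1;0 0 0 0 0 -.176 -1'>/dev/null;python3 -m jog '0 0 0 0 0 -.176 -1;0 0 0 0 0 0 -1'; python3 d.py 478.8 446 173 179.5
```

```text
time: 9.45
tool_pos: [479.1, 444.6, 245.8]
tcp_rot: [-179.9, -0.0, 179.4]
ft_force: [-0.7, 0.2, -0.1]
finger_gap: 85.4
grip_force: 0.0
shift in present axes [0.003 0.014 0.728]
in axes after turn [0.003 0.014 0.728]
turn wz -0.002 rows>= 0.0 t 9.45 F [-0.7  0.2 -0.1] gap 85.4
```

```bash
python3 -m jog '0 .014 .3 0 0 0 -1;0 0 .3 0 0 0 -1;0 0 .12 0 0 0 -1;0 0 0 0 0 0 1;0 0 0 0 0 0 1';python3 -m jog '0 0 0 0 0 0 1;0 0 0 0 0 0 1;0 0 -.4 0 0 0 1;0 0 -.4 0 0 0 1;0 0 0 0 0 0 1'; python3 d.py 503.9 -34.2 200 174.6
```

```text
time: 10.07
tool_pos: [479.3, 448.3, 177.0]
tcp_rot: [179.9, 0.1, 179.5]
ft_force: [-7.4, 0.5, 19.4]
finger_gap: 51.7
grip_force: 8.6
time: 10.7
tool_pos: [480.3, 449.4, 261.5]
tcp_rot: [179.6, 0.5, 179.5]
ft_force: [0.7, 0.5, -1.1]
finger_gap: 0.1
grip_force: 0.0
shift in present axes [-0.277 -4.833  0.615]
in axes after turn [-0.69  -4.792  0.615]
turn wz 0.082 rows>= 0.5 t 10.7 F [ 0.7  0.5 -1.1] gap 0.1
```

The fingers rode over the cell because the tips were too high. I'll open, back off and look again.

```bash
python3 -m jog '-.5 0 -.3 0 0 0 -1;-.5 0 -.3 0 0 0 -1;0 0 0 0 0 0 -1;0 0 0 0 0 0 -1'
sed -i 's/w5/w6/g' left.py; python3 left.py; python3 d.py 478.8 446 230 179.5
```

```text
time: 11.2
tool_pos: [578.2, 446.8, 313.9]
tcp_rot: [-180.0, -0.0, 179.5]
ft_force: [-0.8, -0.0, -0.3]
finger_gap: 72.5
grip_force: 0.0
dark
(array([203., 172.]), 560.5, 341.3, 37.5, 7.4, -6.5)
(array([316.,  79.]), 481.0, 447.4, 86.7, 59.9, -0.5)
light
(array([320.,  73.]), 478.8, 447.6, 73.8, 53.8, -0.4)
(array([470., 125.]), 525.1, 578.9, 209.9, 31.6, 7.7)
neutral
(array([203., 172.]), 560.2, 341.0, 36.6, 7.4, -6.5)
(array([317.,  77.]), 478.7, 447.4, 82.6, 60.0, -0.5)
(array([470., 125.]), 525.1, 578.9, 209.9, 31.6, 7.7)
shift in present axes [ 0.986 -0.017  0.831]
in axes after turn [ 0.986 -0.018  0.831]
turn wz 0.001 rows>= 0.0 t 11.25 F [-0.4  0.8 -0.6] gap 79.2
```

View pics/w6.png

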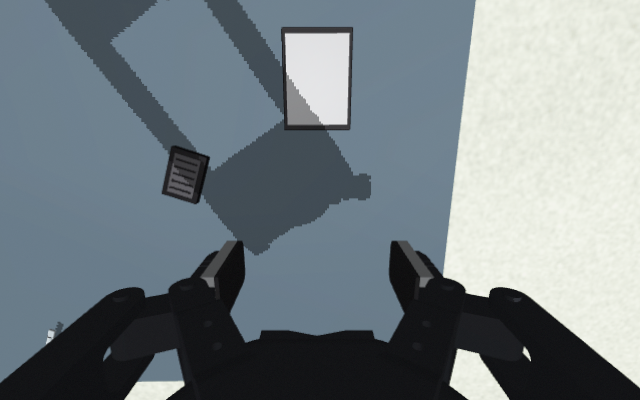

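The cell, at (317,78), is undisturbed.

```bash
python3 -m jog '.497 -.003 .3 0 0 0 -1;.497 -.003 .3 0 0 0 -1;0 0 .4 0 0 0 -1;0 0 .3 0 0 0 -1;0 0 .13 0 0 0 -1';python3 -m jog '0 0 0 0 0 0 -.6;0 0 0 0 0 0 -.6';python3 d.py 478.8 447.4 170 179.5
```

```text
time: 11.88
tool_pos: [476.3, 446.4, 167.9]
tcp_rot: [-179.8, -0.2, 179.6]
ft_force: [-0.3, -1.2, -0.7]
finger_gap: 85.2
grip_force: 0.0
time: 12.12
tool_pos: [479.4, 447.6, 172.8]
tcp_rot: [179.9, 0.1, 179.6]
ft_force: [0.2, -0.8, 0.1]
finger_gap: 68.2
grip_force: 0.0
shift in present axes [ 0.006 -0.003  0.028]
in axes after turn [ 0.006 -0.003  0.028]
turn wz 0.001 rows>= 0.0 t 12.125 F [ 0.2 -0.8  0.1] gap 68.2
```

```bash
python3 -m jog '0 0 .02 0 0 0 -.6;0 0 0 0 0 0 -.6'|sed -n 2p; python3 -m jog '0 0 0 0 0 0 -.6'
```

```text
tool_pos: [479.2, 447.3, 170.0]
time: 12.5
tool_pos: [479.0, 447.2, 169.6]
tcp_rot: [180.0, 0.0, 179.6]
ft_force: [0.8, 0.0, -0.2]
finger_gap: 68.3
grip_force: 0.0
```

```bash
python3 -m jog '0 0 0 0 0 0 1;0 0 0 0 0 0 1;0 0 0 0 0 0 1';python3 -m jog '0 0 -.4 0 0 0 1;0 0 -.4 0 0 0 1;0 0 0 0 0 0 1'; python3 d.py 503.9 -34.2 200 174.6
```

```text
time: 12.88
tool_pos: [479.1, 447.3, 169.8]
tcp_rot: [180.0, 0.0, 179.6]
ft_force: [-0.9, -0.3, 5.2]
finger_gap: 58.3
grip_force: 43.6
time: 13.25
tool_pos: [480.2, 448.2, 253.6]
tcp_rot: [179.7, 0.3, 179.6]
ft_force: [-0.0, 1.7, -0.7]
finger_gap: 58.5
grip_force: 43.8
shift in present axes [-0.274 -4.822  0.536]
in axes after turn [-0.69  -4.781  0.536]
turn wz 0.083 rows>= 0.5 t 13.25 F [-0.   1.7 -0.7] gap 58.5
```

```bash
python3 -m jog '-.03 -.536 0 0 0 0 1;-.03 -.536 0 0 0 0 1;-.03 -.536 0 0 0 0 1;-.03 -.536 0 0 0 0 1;-.03 -.536 0 0 0 0 1'>/dev/null;python3 -m jog '-.03 -.536 0 0 0 0 1;-.03 -.536 0 0 0 0 1;-.03 -.536 0 0 0 0 1;-.03 -.536 0 0 0 0 1;0 0 .3 0 0 .083 1'>/dev/null;python3 -m jog '0 0 0 0 0 0 1;0 0 0 0 0 0 1';python3 d.py 503.9 -34.2 174 174.6
python3 - <<'E'
from h import *
d=snapshot("wrist");cv2.imwrite("pics/w7.png",d["img"][:,:,::-1])
E
```

```text
time: 14.75
tool_pos: [501.9, -34.9, 218.9]
tcp_rot: [180.0, -0.1, 174.7]
ft_force: [0.7, 0.5, -1.0]
finger_gap: 58.5
grip_force: 43.8
shift in present axes [-0.019  0.009  0.449]
in axes after turn [-0.019  0.009  0.449]
turn wz 0.002 rows>= 0.0 t 14.75 F [ 0.7  0.5 -1. ] gap 58.5
```

View pics/w7.png

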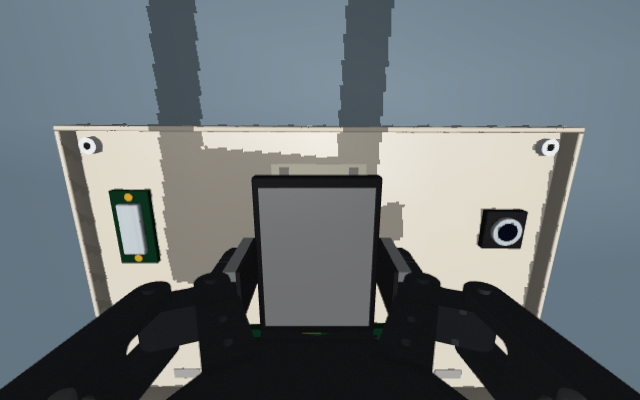

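The cell is held above the pad, square and centred. I'll lower and release it.

```bash
python3 -m jog '-.02 .009 .25 0 0 0 1;0 0 .15 0 0 0 1;0 0 .05 0 0 0 1;0 0 0 0 0 0 1;0 0 0 0 0 0 1' ; python3 -m jog '0 0 0 0 0 0 -.6;0 0 0 0 0 0 -.6;0 0 0 0 0 0 -.6;0 0 -.4 0 0 0 -.6;0 0 -.4 0 0 0 -.6'; python3 d.py 401 310.4 240 75.6
```

```text
time: 15.42
tool_pos: [504.7, -34.8, 175.0]
tcp_rot: [-180.0, 0.1, 174.6]
ft_force: [0.2, -0.2, -1.3]
finger_gap: 58.2
grip_force: 43.8
time: 16.05
tool_pos: [503.8, -34.7, 254.6]
tcp_rot: [180.0, -0.1, 174.6]
ft_force: [0.6, 0.1, 0.2]
finger_gap: 68.5
grip_force: 0.0
shift in present axes [1.35  3.338 0.146]
in axes after turn [ 3.087 -1.854  0.146]
turn wz 1.65 rows>= 9.3 t 16.05 F [0.6 0.1 0.2] gap 68.5
```

```bash
python3 -m jog '.225 .556 -.1 0 0 0 -1;.225 .556 -.1 0 0 0 -1;.225 .556 0 0 0 0 -1;.225 .556 0 0 0 0 -1;.225 .556 0 0 0 0 -1'>/dev/null;python3 -m jog '.225 .556 0 0 0 0 -1;0 0 0 0 0 .165 -1;0 0 0 0 0 .165 -1;0 0 0 0 0 .165 -1;0 0 0 0 0 .165 -1'>/dev/null;python3 -m jog '0 0 0 0 0 .165 -1;0 0 0 0 0 .165 -1;0 0 0 0 0 .165 -1;0 0 0 0 0 .165 -1;0 0 0 0 0 .165 -1'>/dev/null;python3 -m jog '0 0 0 0 0 .165 -1;0 0 0 0 0 0 0';python3 d.py 401 310.4 176 75.6
python3 - <<'E'
from h import *
d=snapshot("wrist");im=d["img"].astype(int)
Y,X=np.mgrid[:400,:640];m=(abs(im[...,2]-im[...,0])<14)&(Y<330)&(X>200)&(X<440)&(im[...,0]>60)
[print(x) for x in rect(d,m,7)];cv2.imwrite("pics/w8.png",d["img"][:,:,::-1])
E
```

```text
time: 18.18
tool_pos: [401.3, 310.1, 274.2]
tcp_rot: [-180.0, -0.0, 75.6]
ft_force: [-0.3, -0.4, 0.3]
finger_gap: 69.8
grip_force: 0.0
shift in present axes [ 0.002 -0.004  0.982]
in axes after turn [ 0.002 -0.004  0.982]
turn wz 0.001 rows>= 0.0 t 18.175 F [-0.3 -0.4  0.3] gap 69.8
(array([202., 258.]), 291.1, 284.3, 15.4, 3.5, 69.8)
(array([412., 262.]), 468.6, 236.1, 50.8, 14.1, -77.8)
(array([221., 262.]), 305.0, 278.2, 50.8, 14.0, 49.0)
(array([317., 201.]), 400.5, 309.9, 40.8, 22.2, 76.3)
```

```bash
python3 -m jog '0 0 .4 0 0 -.01 0;0 0 .4 0 0 0 0;0 0 .18 0 0 0 0;0 0 0 0 0 0 0;0 0 0 0 0 0 0';python3 -m jog '0 0 0 0 0 0 1;0 0 0 0 0 0 1;0 0 0 0 0 0 1;0 0 0 0 0 0 1' 30;python3 -m jog '0 0 -.4 0 0 0 1;0 0 -.4 0 0 0 1;0 0 0 0 0 0 1'|tail -2; python3 d.py 590.5 -42.4 230 84.6
```

```text
time: 18.85
tool_pos: [402.2, 310.6, 177.8]
tcp_rot: [179.9, -0.1, 76.2]
ft_force: [0.3, 0.1, 0.2]
finger_gap: 42.6
grip_force: 0.0
time: 19.35
tool_pos: [402.2, 310.6, 178.0]
tcp_rot: [179.9, -0.1, 76.2]
ft_force: [-0.0, -0.9, 6.2]
finger_gap: 20.0
grip_force: 29.1
finger_gap: 20.4
grip_force: 29.4
shift in present axes [-2.988  2.663  0.311]
in axes after turn [-3.345  2.198  0.311]
turn wz -0.14 rows>= 0.8 t 19.725 F [-0.2 -0.1 -0.1] gap 20.4
```

```bash
python3 -m jog '-.427 .38 0 0 0 0 1;-.427 .38 0 0 0 0 1;-.427 .38 0 0 0 0 1;-.427 .38 0 0 0 0 1;-.427 .38 0 0 0 0 1'>/dev/null;python3 -m jog '-.427 .38 0 0 0 0 1;-.427 .38 0 0 0 -.14 1;0 0 .2 0 0 0 1;0 0 0 0 0 0 1;0 0 0 0 0 0 1';python3 d.py 590.5 -42.4 188 84.6
python3 - <<'E'
from h import *
d=snapshot("wrist");im=d["img"].astype(int);r,g,b=im[...,0],im[...,1],im[...,2]
cv2.imwrite("pics/w9.png",d["img"][:,:,::-1])
gr=cv2.morphologyEx(((g>b+8)&((g>r+5)|(r>b+60))).astype(np.uint8),cv2.MORPH_CLOSE,np.ones((7,7)))
[print(x) for x in rect(d,gr,9)]
E
```

```text
time: 20.98
tool_pos: [587.6, -42.4, 235.7]
tcp_rot: [-179.9, -0.0, 84.6]
ft_force: [0.3, 0.6, -0.7]
finger_gap: 20.3
grip_force: 29.5
shift in present axes [0.003 0.029 0.477]
in axes after turn [0.003 0.029 0.477]
turn wz 0.0 rows>= 0.0 t 20.975 F [ 0.3  0.6 -0.7] gap 20.3
(array([614., 325.]), 806.4, -149.4, 12.1, 11.3, -89.1)
(array([322., 290.]), 584.8, -100.3, 22.5, 2.5, -4.4)
(array([325., 177.]), 593.1, -18.9, 72.8, 26.2, 85.3)
```

View pics/w9.png

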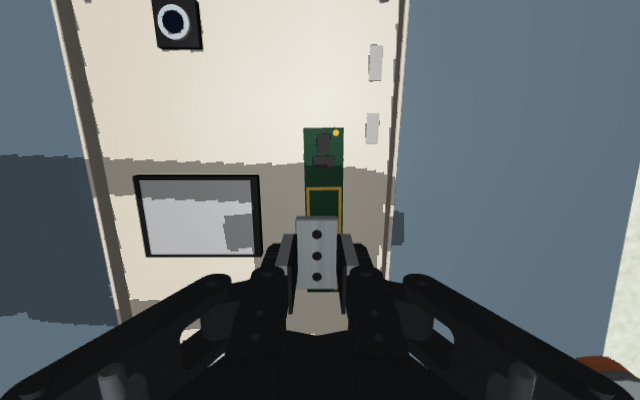

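The cell covers the pad (200,215), and the board sits under the held shield with its far end at (323,128). The measured board centre is about (590.8,-42.2).

```bash
python3 -m jog '0 .03 .25 0 0 0 1;0 0 .15 0 0 0 1;0 0 .06 0 0 0 1;0 0 0 0 0 0 1;0 0 0 0 0 0 1'; python3 d.py 590.7 -42.3 187.5 84.9
```

```text
time: 21.65
tool_pos: [591.6, -43.9, 191.1]
tcp_rot: [179.9, 0.0, 84.6]
ft_force: [0.7, -0.3, 0.2]
finger_gap: 20.3
grip_force: 29.5
shift in present axes [ 0.015 -0.011  0.036]
in axes after turn [ 0.015 -0.011  0.036]
turn wz -0.005 rows>= 0.0 t 21.65 F [ 0.7 -0.3  0.2] gap 20.3
```

```bash
python3 -m jog '.01 -.008 .03 0 0 0 1;0 0 0 0 0 0 1;0 0 0 0 0 0 1'; python3 -m jog '0 0 0 0 0 0 .3;0 0 0 0 0 0 .3;0 0 0 0 0 0 .3;0 0 -.3 0 0 0 .3;0 0 -.5 0 0 0 .3'
python3 - <<'E'
from h import *
d=snapshot("wrist");cv2.imwrite("pics/w10.png",d["img"][:,:,::-1])
E
python3 d.py 560.9 321.3 260 70.6
```

```text
time: 22.02
tool_pos: [590.6, -42.9, 187.3]
tcp_rot: [180.0, -0.0, 84.6]
ft_force: [-0.5, 0.7, -1.1]
finger_gap: 20.0
grip_force: 29.5
time: 22.65
tool_pos: [589.3, -42.7, 265.6]
tcp_rot: [-179.7, -0.0, 84.6]
ft_force: [0.3, 0.2, 0.6]
finger_gap: 29.9
grip_force: 0.0
shift in present axes [ 3.598 -0.658  0.153]
in axes after turn [ 3.332 -1.508  0.153]
turn wz 0.233 rows>= 1.3 t 22.7 F [ 5.6 -0.1  5.6] gap 29.6
```

View pics/w10.png

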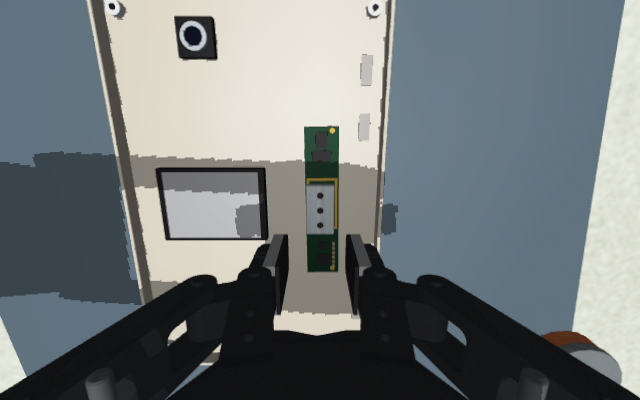

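The shield sits on the gold outline, (320,208). The speaker is next, gripped along its 48 mm side.

```bash
python3 -m jog '.6 -.11 0 0 0 0 -1;.6 -.11 0 0 0 0 -1;.6 -.11 0 0 0 0 -1;.6 -.11 0 0 0 0 -1;.6 -.11 0 0 0 0 -1'>/dev/null;python3 -m jog '.6 -.11 0 0 0 .116 -1;0 0 0 0 0 .116 -1;0 0 0 0 0 0 -1;0 0 0 0 0 0 -1'>/dev/null;python3 d.py 560.9 321.3 173.5 70.6
python3 - <<'E'
from h import *
d=snapshot("wrist");im=d["img"].astype(int)
Y,X=np.mgrid[:400,:640];m=(abs(im[...,2]-im[...,0])<14)&(Y<300)&(X>240)&(X<400)
[print(x) for x in rect(d,m,9)]
E
```

```text
shift in present axes [0.008 0.017 0.936]
in axes after turn [0.008 0.017 0.936]
turn wz 0.003 rows>= 0.0 t 23.825 F [ 0.2 -0.3  0.2] gap 85.5
(array([321., 200.]), 562.0, 322.3, 48.0, 34.0, -19.3)
```

```bash
python3 -m jog '.01 .02 .4 0 0 0 -1;0 0 .4 0 0 0 -1;0 0 .136 0 0 0 -1;0 0 0 0 0 0 -1;0 0 0 0 0 0 -1';python3 d.py 562 322 173.5 70.6|head -1
```

```text
time: 24.5
tool_pos: [562.1, 322.3, 175.8]
tcp_rot: [179.9, -0.1, 70.7]
ft_force: [0.5, 0.2, 0.8]
finger_gap: 85.5
grip_force: 0.0
shift in present axes [-0.003 -0.     0.023]
```

```bash
python3 -m jog '0 0 .02 0 0 0 0;0 0 0 0 0 0 1;0 0 0 0 0 0 1;0 0 0 0 0 0 1;0 0 0 0 0 0 1';python3 -m jog '0 0 -.4 0 0 0 1;0 0 -.4 0 0 0 1;0 0 0 0 0 0 1;0 0 0 0 0 0 1'|tail -2; python3 d.py 497.4 -102.9 210 84.6
```

```text
time: 25.12
tool_pos: [561.4, 322.3, 172.6]
tcp_rot: [179.9, -0.1, 70.7]
ft_force: [-1.4, -0.2, 5.6]
finger_gap: 46.6
grip_force: 31.5
finger_gap: 47.1
grip_force: 31.2
shift in present axes [-4.219  0.808  0.41 ]
in axes after turn [-4.289 -0.231  0.41 ]
turn wz -0.232 rows>= 1.3 t 25.625 F [-0.5  0.3 -1.5] gap 47.1
```

```bash
python3 -m jog '-.527 .101 0 0 0 0 1;-.527 .101 0 0 0 0 1;-.527 .101 0 0 0 0 1;-.527 .101 0 0 0 0 1;-.527 .101 0 0 0 0 1'>/dev/null;python3 -m jog '-.527 .101 0 0 0 0 1;-.527 .101 0 0 0 0 1;-.527 .101 0 0 0 -.116 1;0 0 0 0 0 -.116 1;0 0 .2 0 0 0 1'>/dev/null;python3 -m jog '0 0 0 0 0 0 1;0 0 0 0 0 0 1';python3 d.py 497.4 -102.9 176.5 84.6
```

```text
time: 27.12
tool_pos: [497.3, -102.3, 231.0]
tcp_rot: [-179.9, -0.0, 84.6]
ft_force: [0.1, -0.2, -0.5]
finger_gap: 47.2
grip_force: 31.1
shift in present axes [-0.006  0.001  0.545]
in axes after turn [-0.006  0.001  0.545]
turn wz -0.0 rows>= 0.0 t 27.125 F [ 0.1 -0.2 -0.5] gap 47.2
```

```bash
python3 -m jog '-.005 0 .3 0 0 0 1;0 0 .18 0 0 0 1;0 0 .06 0 0 0 1;0 0 0 0 0 0 1;0 0 0 0 0 0 1'; python3 -m jog '0 0 0 0 0 0 -.3;0 0 0 0 0 0 -.3;0 0 0 0 0 0 -.3;0 0 -.4 0 0 0 -.3;0 0 -.4 0 0 0 -.3'; python3 d.py 554.8 -333.1 260 84.6
```

```text
time: 27.75
tool_pos: [498.2, -103.2, 178.5]
tcp_rot: [179.9, 0.0, 84.6]
ft_force: [-0.1, -0.9, 0.9]
finger_gap: 46.8
grip_force: 31.1
time: 28.38
tool_pos: [497.2, -102.9, 258.0]
tcp_rot: [-179.9, -0.0, 84.6]
ft_force: [0.8, -1.0, 0.4]
finger_gap: 55.4
grip_force: 0.0
shift in present axes [-2.237  0.791 -0.02 ]
in axes after turn [-2.237  0.79  -0.02 ]
turn wz -0.0 rows>= 0.0 t 28.375 F [ 0.8 -1.   0.4] gap 55.4
```

```bash
python3 -m jog '-.56 .198 0 0 0 0 -1;-.56 .198 0 0 0 0 -1;-.56 .198 0 0 0 0 -1;-.56 .198 0 0 0 0 -1;0 0 0 0 0 0 -1'>/dev/null;python3 -m jog '0 0 0 0 0 0 -1'>/dev/null;python3 d.py 554.8 -333.1 175 84.6
python3 - <<'E'
from h import *
d=snapshot("wrist");im=d["img"].astype(int)
Y,X=np.mgrid[:400,:640];m=(abs(im[...,2]-im[...,0])<14)&(Y<300)&(X>250)&(X<390)&(im[...,0]>60)
[print(x) for x in rect(d,m,8)]
E
```

```text
shift in present axes [ 0.003 -0.003  0.819]
in axes after turn [ 0.003 -0.003  0.819]
turn wz -0.001 rows>= 0.0 t 29.125 F [-0.9 -0.  -0.7] gap 85.3
(array([317., 206.]), 554.3, -332.1, 31.4, 30.9, 84.5)
```

```bash
python3 -m jog '.008 0 .4 0 0 0 -1;0 0 .4 0 0 0 -1;0 0 .03 0 0 0 0;0 0 0 0 0 0 0;0 0 0 0 0 0 0';python3 -m jog '0 0 0 0 0 0 1;0 0 0 0 0 0 1;0 0 0 0 0 0 1;0 0 0 0 0 0 1' ;python3 -m jog '0 0 -.4 0 0 0 1;0 0 -.4 0 0 0 1;0 0 0 0 0 0 1;0 0 0 0 0 0 1'|tail -2; python3 d.py 510.4 34.5 210 84.6
```

```text
time: 29.8
tool_pos: [556.5, -333.0, 177.3]
tcp_rot: [179.8, 0.1, 84.6]
ft_force: [-0.1, 0.7, 1.4]
finger_gap: 42.7
grip_force: 0.0
time: 30.3
tool_pos: [556.4, -333.3, 177.2]
tcp_rot: [179.8, 0.1, 84.6]
ft_force: [-0.1, 1.9, 7.0]
finger_gap: 29.5
grip_force: 29.1
finger_gap: 29.0
grip_force: 29.6
shift in present axes [ 3.614 -0.796  0.452]
in axes after turn [ 3.614 -0.795  0.452]
turn wz -0.0 rows>= 0.0 t 30.8 F [-0.3  0.1 -0.5] gap 29.0
```

```bash
python3 -m jog '.516 -.114 0 0 0 0 1;.516 -.114 0 0 0 0 1;.516 -.114 0 0 0 0 1;.516 -.114 0 0 0 0 1;.516 -.114 0 0 0 0 1'>/dev/null;python3 -m jog '.516 -.114 0 0 0 0 1;.516 -.114 0 0 0 0 1;0 0 .2 0 0 0 1;0 0 0 0 0 0 1;0 0 0 0 0 0 1'|tail -2;python3 d.py 510.4 34.5 181 84.6
```

```text
finger_gap: 29.5
grip_force: 29.7
shift in present axes [0.006 0.005 0.533]
in axes after turn [0.006 0.005 0.533]
turn wz -0.001 rows>= 0.0 t 32.05 F [ 0.3 -0.2 -0.2] gap 29.5
```

```bash
python3 -m jog '.006 .005 .3 0 0 0 1;0 0 .18 0 0 0 1;0 0 .053 0 0 0 1;0 0 0 0 0 0 1;0 0 0 0 0 0 1'; python3 -m jog '0 0 0 0 0 0 .1;0 0 0 0 0 0 .1;0 0 0 0 0 0 .1;0 0 -.4 0 0 0 .1;0 0 -.4 0 0 0 .1'; python3 -m jog '-.5 -.3 -.5 0 0 0 .1;-.5 0 -.5 0 0 0 .1;-.5 0 -.5 0 0 0 .1;-.5 0 -.2 0 0 0 .1;0 0 0 0 0 0 0'
python3 - <<'E'
from h import *
d=snapshot("wrist");cv2.imwrite("pics/w11.png",d["img"][:,:,::-1])
import pickle;pickle.dump(d,open("w11.pkl","wb"))
E
```

```text
time: 32.67
tool_pos: [511.1, 34.8, 182.0]
tcp_rot: [179.9, -0.0, 84.6]
ft_force: [-0.9, 0.3, 0.1]
finger_gap: 29.2
grip_force: 29.8
time: 33.3
tool_pos: [510.2, 35.0, 261.7]
tcp_rot: [-179.9, 0.0, 84.6]
ft_force: [1.2, -0.2, 0.4]
finger_gap: 38.6
grip_force: 0.0
time: 33.92
tool_pos: [469.4, -144.0, 412.9]
tcp_rot: [179.8, 0.1, 84.3]
ft_force: [0.0, -0.8, -1.1]
finger_gap: 42.7
grip_force: 0.0
```

View pics/w11.png

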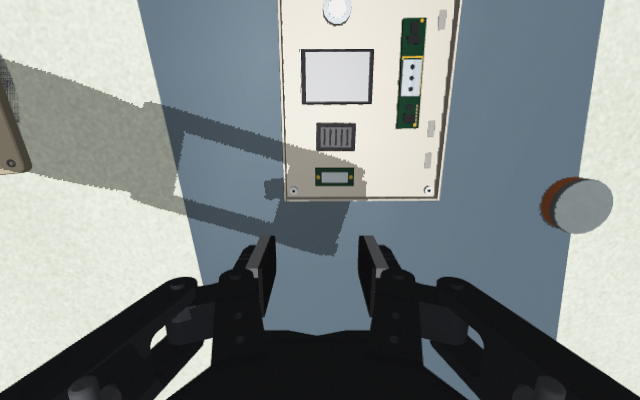

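Everything is in place: motor (336,10), cell (337,77), speaker (336,137), socket (335,177), board (411,73) with the shield (411,78). I'll shift forward and check the numbers.

```bash
python3 -m jog '.4 .3 0 0 0 0 0;.2 .3 0 0 0 0 0;0 0 0 0 0 0 0;0 0 0 0 0 0 0'|sed -n 1,2p
python3 - <<'E'
from h import *
d=snapshot("wrist");im=d["img"].astype(int);r,g,b=im[...,0],im[...,1],im[...,2]
cv2.imwrite("pics/w12.png",d["img"][:,:,::-1])
C=np.array([538.7,-37.5]);t=np.radians(-5.4);R=np.array([[np.cos(t),np.sin(t)],[-np.sin(t),np.cos(t)]])
pale=(r>b+8)&(r>70); 
gr=cv2.morphologyEx(((g>b+8)&((g>r+5)|(r>b+60))).astype(np.uint8),cv2.MORPH_CLOSE,np.ones((3,3)))
neu=((abs(r-b)<12)&(g<=r+6)).astype(np.uint8)
neu=cv2.morphologyEx(neu,cv2.MORPH_OPEN,np.ones((3,3)))
Y,X=np.mgrid[:400,:640];neu*=(Y<235)
for n,m,z in(("neutral",neu,11),("green",gr,8)):
    print(n)
    for x in rect(d,m,z):
        if x[3]<130: print(x[0],"case xy",(R@(np.array(x[1:3])-C)).round(1),"size",x[3:5],"ang",round(x[5]+5.4,1))
E
```

```text
time: 34.48
tool_pos: [534.5, -86.0, 409.2]
neutral
[381. 210.] case xy [ 82.6 -98.6] size (17.9, 7.5) ang 87.1
[291. 188.] case xy [-35.  -69.3] size (47.8, 35.5) ang -0.4
[383. 180.] case xy [ 82.7 -58.8] size (16.8, 7.6) ang 90.0
[360. 172.] case xy [ 53.1 -47.3] size (10.3, 8.9) ang 0.0
[362. 100.] case xy [52.1 38. ] size (12.0, 6.7) ang -0.1
[363.  89.] case xy [52.1 50. ] size (11.1, 5.8) ang 92.6
[389.  81.] case xy [83.1 58.7] size (19.5, 7.6) ang 89.0
[299. 109.] case xy [-27.5  25.9] size (112.5, 97.6) ang 90.0
[392.  44.] case xy [83.2 97.9] size (19.6, 6.7) ang 93.9
[286.  23.] case xy [-34.8 118.4] size (25.8, 25.4) ang 0.0
[398.   4.] case xy [ 87.  135.6] size (10.9, 9.5) ang -0.2
[238.   4.] case xy [-87.  135.7] size (10.9, 9.5) ang 0.2
green
[291. 224.] case xy [ -36.1 -119.3] size (49.3, 24.0) ang 0.0
[363. 130.] case xy [53.   0.7] size (119.3, 26.2) ang 90.7
```

View pics/w12.png

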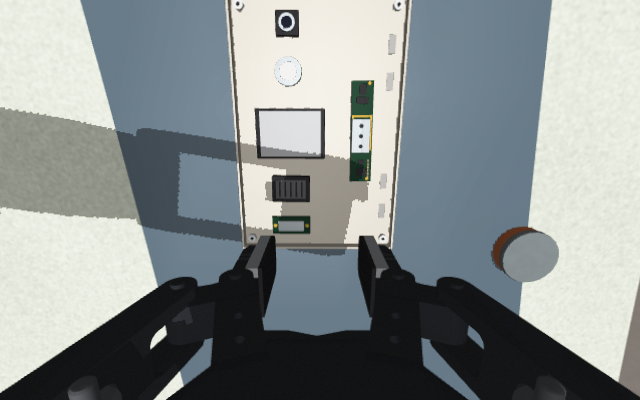

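The camera, motor (288,71), cell (290,133), speaker (291,188) and socket form one row, and the shield (361,135) is on the board. I'll check the remaining centres numerically.

Run:
```python
from h import *
d=snapshot("wrist");im=d["img"].astype(int);r,g,b=im[...,0],im[...,1],im[...,2]
C=np.array([538.7,-37.5]);t=np.radians(-5.4);R=np.array([[np.cos(t),np.sin(t)],[-np.sin(t),np.cos(t)]])
Y,X=np.mgrid[:400,:640]
m=((abs(r-b)<12)&(r>g-3)).astype(np.uint8)
for n,(x0,y0,x1,y1),mm,z in(("cell",(250,104,328,162),im.max(2)<70,10),("motor",(268,52,308,90),m,11),("shield",(350,114,373,156),m&(r>110),16)):
    q=(mm.astype(bool)&(X>x0)&(X<x1)&(Y>y0)&(Y<y1))
    for x in rect(d,q,z): print(n,x[0],(R@(np.array(x[1:3])-C)).round(1),x[3:5],round(x[5]+5.4,1))
```

```text
cell [290. 133.] [-33.8  -1.2] (83.1, 57.1) 0.0
motor [302.  79.] [-19.9  62.6] (25.9, 15.1) 89.5
motor [287.  70.] [-35.   69.8] (19.5, 19.0) -43.7
```

Run:
```python
from h import *
d=snapshot("wrist");im=d["img"].astype(int)
C=np.array([538.7,-37.5]);t=np.radians(-5.4);R=np.array([[np.cos(t),np.sin(t)],[-np.sin(t),np.cos(t)]])
Y,X=np.mgrid[:400,:640];q=(im.min(2)>105)&(X>348)&(X<372.5)&(Y>112)&(Y<158)
for x in rect(d,q,16): print(x[0],(R@(np.array(x[1:3])-C)).round(1),x[3:5],x[5]+5.4)
print(hand_in())
```

```text
[360. 134.] [51.4 -2.9] (38.8, 22.3) 89.9
the job is handed in; nothing more can be done
None
```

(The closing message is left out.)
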